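# Put the lids on the herb jars

### The arm

A 6-joint arm with a two-finger parallel gripper is mounted at the origin on the work surface. World frame = base frame: x ahead of the robot, y to its left, z up, the work surface at z = 0. Lengths are in m, angles in rad, forces in N, time in s.
With the tool pointing down it reaches from about 0.3 to 0.775 m from the base axis. Payload 14.6 kg.
Tool frame: the origin (TCP) lies on the centre line of the jaws, within the pads' length; the fingertips stand 14 mm ahead of it and the grasp point (between the pads) lies 5 mm behind it (tcp_to_tips is the distance from the TCP to the fingertips, in m); x points along the fingers, y is the direction in which the jaws open and shut, and the axes are right-handed (so a half turn about x gives the same grasp; the last joint's range is limited). The gripper opens to 94 mm and grips with 3 to 60 N. Pads are 16 mm wide; open, the fingers measure 119 mm over their backs; the gripper's body (75 mm by 177 mm) begins 78 mm behind the grasp point.
Start: joints at [-0.067, 0.3, 1.521, -0, 1.321, -0.067], TCP at [0.55, -0, 0.219] pointing down, gripper open.
Joint ranges: [-3.03, 3.03], [-0.79, 2.21], [0.23, 2.52], [-1.04, 4.18], [0, 3.07], [-2.55, 2.55]. Speed limits (rad/s): [2.22, 2.22, 2.57, 3.14, 3.14, 3.14].

### API

Orientations are given as [roll, pitch, yaw] about the fixed x, y, z axes, in that order (R = Rz(yaw) Ry(pitch) Rx(roll)).
In Python, from station import * gives the robot as it stands.
- The arm moves only by the shell command python3 -m pendant 'ROWS' [FORCE]. ROWS is JSON, a list of rows, each an object with "twist": the turn, a rotation vector about the tool's x, y, z in degrees, a list of three; "translation": the shift along the tool's x, y, z in cm, a list of three; "grip": the closure in counts, from 0 (fully open) to 255 (shut). In form: [{"twist": [ax, ay, az], "translation": [dx, dy, dz], "grip": grip}, ...]. A call has exactly 10 rows; each row is the pose to reach, as a shift and turn from the pose measured when the call began, along the tool's axes at that moment; what a row does not reach only later rows make up. A row lasts 1/8 s, in which the tool goes at most 62.5 mm and 10.7 degrees, less where a joint would pass 70% of its speed; a pose out of reach is approached as far as the arm can. A call with a gripper value outside its range is refused whole. The fingers move at their own pace and stop on an object; FORCE is the grip in N (left out, the last holds). Time passes only in rows, so rows that repeat a pose let the fingers close, or fill a call up. It gives the time, the measured TCP pose, the force and the opening at its end, in the units of the state.
- read_state(): the state, without advancing time (a new reading comes with each control period).
- capture(name): name is "scene" or "side" or "wrist"; returns a dict with "img" (480x640x3 uint8, red, green, blue), "z_map" (480x640 float32, m along the optical axis (not along the pixel's ray), 0 where there is no reading), "camera_matrix" (3x3 intrinsics, pixels), "rvec" (rotation vector, rad) and "tvec" (3), from world to camera coordinates, as OpenCV has them; the wrist camera has in their place "T_tool_cam" (4x4, takes a point from camera to tool coordinates, whose origin is the TCP and whose axes are the tool frame's). Camera axes: x right, y down, z forward; pixel columns grow to the right and rows downward; lengths in m; the calibration is good to about 2 mm. The wrist camera is an equidistant fisheye: a pixel r from the principal point sees the ray r / f radians off the axis. A picture is of the moment at which its call begins: read the wrist's pose just before it.
- close_job(): hands the job in, once; it reports no verdict.
Trained networks look in the newest picture that a camera, given by its name, has taken for a name from the list of things; names that differ only in an ending like _2 or _b are one class to them, and where a whole thing is asked for, a point or a joint stands for the part that bears it (a point fixed in the world has none). Each returns a list of dicts, best first, with "score" (0 to 1); they miss things now and then, are a little off and sometimes report something else, mostly with a low value. They report only what shows in the picture. A call takes as long as a camera call. They do not tell look-alikes from the thing itself.
- find_in(target, camera): "bbox" ([left, top, right, bottom] in pixels, round what is visible of it).
The state is a dict: "clock": time; "joint_positions": joint angles; "joint_vel": joint speeds; "tau": joint torques, N m; "ee_pos": TCP position; "eef_rot": TCP orientation; "contact_force": force on the tool from outside, world axes, zero at the start; "wrist_torque": the same for the moment, N m; "finger_gap": finger opening in m.
Only numpy, scipy, OpenCV 4.12 (cv2) and the standard library are available. Lean on these libraries where they do the work, as an engineer would, in place of code of your own. Each camera call takes 0.05 s, during which the arm holds its last target.

### The job

Close the four open ceramic herb jars: put each wooden lid on the jar it fits, round on round and square on square, large on large and small on small, so that every lid lies flat on the rim, centred and squared up with its jar. Set the lids down gently rather than dropping them, don't push the jars out of their places, and leave the brass weight and the brass scoop where they are.

Things in the scene. Friction and masses are not known exactly. Their poses are not given: they have to be found in the camera images.
- lid_round_large_mid (a point): Larger round wooden jar lid, about 90 g, loose, upright, 44 mm tall: bottom plug 62 mm diameter, 8 mm high; cover plate 96 mm diameter, 6 mm thick; on it a central 22 mm round grip knob 30 mm tall. Point: on the centre line half-way up, 22 mm above the plug's underside, 8 mm above the plate, 22 mm below the knob's top; z up.
- lid_round_small_mid (a point): Smaller round wooden jar lid, about 50 g, loose, upright, 44 mm tall: bottom plug 34 mm diameter, 8 mm high; cover plate 68 mm diameter, 6 mm thick; on it a central 22 mm round grip knob 30 mm tall. Point: on the centre line half-way up, 22 mm above the plug's underside, 8 mm above the plate, 22 mm below the knob's top; z up.
- lid_square_large_mid (a point): Larger square wooden jar lid, about 90 g, loose, upright, 44 mm tall: bottom plug 58 mm square, 8 mm high; cover plate 92 mm square, 6 mm thick; on it a central 22 mm square grip knob 30 mm tall, faces parallel to the sides. Point: on the centre line half-way up, 22 mm above the plug's underside, 8 mm above the plate, 22 mm below the knob's top; z up, x and y along its sides.
- lid_square_small_mid (a point): Smaller square wooden jar lid, about 50 g, loose, upright, 44 mm tall: bottom plug 32 mm square, 8 mm high; cover plate 66 mm square, 6 mm thick; on it a central 22 mm square grip knob 30 mm tall, faces parallel to the sides. Point: on the centre line half-way up, 22 mm above the plug's underside, 8 mm above the plate, 22 mm below the knob's top; z up, x and y along its sides.
- jar_round_large_rim (a point): Larger round white ceramic jar, about 550 g, empty, open, loose on the table: outside 88 mm diameter, 55 mm tall, mouth 78 mm diameter. Point: centre of the mouth at rim height; z up. With its lid on, the plug hangs in the mouth (8 mm play all round), the plate lies on the rim and the lid's point is 14 mm above this one.
- jar_round_small_rim (a point): Smaller round white ceramic jar, about 300 g, empty, open, loose on the table: outside 60 mm diameter, 60 mm tall, mouth 50 mm diameter. Point: centre of the mouth at rim height; z up. With its lid on, the plug hangs in the mouth (8 mm play all round), the plate lies on the rim and the lid's point is 14 mm above this one.
- jar_square_large_rim (a point): Larger square white ceramic jar, about 550 g, empty, open, loose on the table: outside 84 mm square, 60 mm tall, mouth 74 mm square. Point: centre of the mouth at rim height; z up, x and y along its sides. With its lid on, the plug hangs in the mouth (8 mm play all round), the plate lies on the rim and the lid's point is 14 mm above this one.
- jar_square_small_rim (a point): Smaller square white ceramic jar, about 300 g, empty, open, loose on the table: outside 58 mm square, 55 mm tall, mouth 48 mm square. Point: centre of the mouth at rim height; z up, x and y along its sides. With its lid on, the plug hangs in the mouth (8 mm play all round), the plate lies on the rim and the lid's point is 14 mm above this one.
- weight_mid (a point): Bystander: a brass balance weight with a small knob, 42 mm in diameter, 58 mm tall, standing beside the work. The point is at its centre, half-way up. Not a jar lid.
- scoop_mid (a point): Bystander: a brass herb scoop lying beside the work, an open tray 110 x 75 mm and 24 mm high with a round handle 45 mm long toward its -x. The point is 12 mm above the table, 20 mm from the middle of the tray toward the handle.
There are look-alikes about, which are no part of the job. What is shaped like the part that bears lid_round_large_mid but purple is not meant. Leave any purple look-alike of the part that bears lid_square_small_mid alone.

How it is judged:
At the end, for the whole second after the job is handed in: Each of the four lids is seated on its own jar: its centre within 13 mm (horizontally) of the centre of the mouth, its point 10.5 to 17.5 mm above the rim, lid and jar level to 0.08 rad, the square lids parallel to their jars to 0.22 rad; everything at rest (under 20 mm/s) and let go (horizontal distance between lid_round_large_mid and jar_round_large_rim below 0.013 m and z of lid_round_large_mid in the frame of jar_round_large_rim between 0.0105 and 0.0175 m and angle between each of lid_round_large_mid, jar_round_large_rim, lid_round_small_mid, jar_round_small_rim, lid_square_large_mid, jar_square_large_rim, lid_square_small_mid, jar_square_small_rim's own z axis and vertical below 0.08 rad and linear speed of each of lid_round_large, jar_round_large, lid_round_small, jar_round_small, lid_square_large, jar_square_large, lid_square_small, jar_square_small below 0.02 m/s and horizontal distance between lid_round_small_mid and jar_round_small_rim below 0.013 m and z of lid_round_small_mid in the frame of jar_round_small_rim between 0.0105 and 0.0175 m and horizontal distance between lid_square_large_mid and jar_square_large_rim below 0.013 m and z of lid_square_large_mid in the frame of jar_square_large_rim between 0.0105 and 0.0175 m and (angle between the x axis of lid_square_large_mid and the x axis of jar_square_large_rim, either way round below 0.22 rad or angle between the x axis of lid_square_large_mid and the y axis of jar_square_large_rim, either way round below 0.22 rad) and horizontal distance between lid_square_small_mid and jar_square_small_rim below 0.013 m and z of lid_square_small_mid in the frame of jar_square_small_rim between 0.0105 and 0.0175 m and (angle between the x axis of lid_square_small_mid and the x axis of jar_square_small_rim, either way round below 0.22 rad or angle between the x axis of lid_square_small_mid and the y axis of jar_square_small_rim, either way round below 0.22 rad)); the robot touches nothing.
It fails at once if a jar is pushed more than 30 mm from its place or tipped over (distance of any of jar_round_large_rim, jar_round_small_rim, jar_square_large_rim, jar_square_small_rim from where it was at the start of the episode above 0.03 m or angle between any of jar_round_large_rim, jar_round_small_rim, jar_square_large_rim, jar_square_small_rim's own z axis and vertical above 0.35 rad).
It fails at once if a lid is dropped onto its jar (arrives faster than 0.6 m/s, a fall of about 18 mm) or pressed on it with over 40 N (contact force between lid_round_large and jar_round_large above 40 N or contact force between lid_round_small and jar_round_small above 40 N or contact force between lid_square_large and jar_square_large above 40 N or contact force between lid_square_small and jar_square_small above 40 N or (horizontal distance between lid_round_large_mid and jar_round_large_rim below 0.03 m and z of lid_round_large_mid in the frame of jar_round_large_rim below 0.022 m and linear speed of lid_round_large above 0.6 m/s) or (horizontal distance between lid_round_small_mid and jar_round_small_rim below 0.03 m and z of lid_round_small_mid in the frame of jar_round_small_rim below 0.022 m and linear speed of lid_round_small above 0.6 m/s) or (horizontal distance between lid_square_large_mid and jar_square_large_rim below 0.03 m and z of lid_square_large_mid in the frame of jar_square_large_rim below 0.022 m and linear speed of lid_square_large above 0.6 m/s) or (horizontal distance between lid_square_small_mid and jar_square_small_rim below 0.03 m and z of lid_square_small_mid in the frame of jar_square_small_rim below 0.022 m and linear speed of lid_square_small above 0.6 m/s)).
It fails at once if the brass weight or the brass scoop is moved more than 20 mm (distance of any of weight_mid, scoop_mid from where it was at the start of the episode above 0.02 m).
It also fails if it takes over 112 s, if anything falls off the work surface, if the arm or the gripper's body presses on something with over 40 N, if the wrist force passes 120 N, or if a joint passes its speed limit or range.

## Working session

There is one attempt and no reset: what is moved stays moved. The work goes in short steps, Python scripts to look and compute and a shell command to move; the robot and the scene stay as the last step left them, time stands still between calls to the robot, and variables do not carry over. Pictures are saved under pics/ and viewed, and the job is handed in when it is done.

```bash
mkdir -p pics; ls
cat > h.py <<'E'
from station import *
import numpy as np, cv2
from scipy.spatial.transform import Rotation as R
def save(n,img): cv2.imwrite(f'pics/{n}.png',img[:,:,::-1])
def world(c):
    K=c['camera_matrix'];z=c['z_map'];v,u=np.mgrid[0:480,0:640]
    p=np.stack([(u-K[0,2])/K[0,0]*z,(v-K[1,2])/K[1,1]*z,z],-1)
    Rm=cv2.Rodrigues(np.array(c['rvec'],float))[0]
    w=(p-np.array(c['tvec']).ravel())@Rm
    w[z==0]=np.nan
    return w
E
python3 - <<'E'
from h import *
print(read_state())
for n in('scene','side'):
    c=capture(n);save(n+'0',c['img']);np.savez('/tmp/'+n,**c)
    for t in ['lid_round_large_mid','lid_round_small_mid','lid_square_large_mid','lid_square_small_mid','jar_round_large_rim','jar_round_small_rim','jar_square_large_rim','jar_square_small_rim','weight_mid','scoop_mid']:
        print(n,t,[(np.round(d['bbox']).astype(int).tolist(),round(d['score'],2)) for d in find_in(t,n)][:4])
E
```

```text
pics
{'clock': 0.0, 'joint_positions': array([-6.66264192e-02,  3.00461942e-01,  1.52162570e+00,  2.35173982e-05,
        1.32070394e+00, -6.66084160e-02]), 'joint_vel': array([-0.00020026,  0.00095959, -0.00019695, -0.00030321, -0.00088713,
       -0.00185256]), 'tau': array([-1.53750298e-03, -5.31805658e+01, -3.52735734e+01,  7.07558286e-02,
        2.43994006e-02, -4.79655944e-05]), 'ee_pos': array([5.49734281e-01, 6.12679323e-06, 2.18872472e-01]), 'eef_rot': array([-1.65640159,  1.56959717,  3.05596355]), 'contact_force': array([-0.06315235, -0.55635511, -0.26258416]), 'wrist_torque': array([ 0.00680884, -0.0033062 , -0.02832464]), 'finger_gap': 0.09395268624855517}
scene lid_round_large_mid [([296, 212, 333, 239], 0.88), ([222, 201, 261, 223], 0.7), ([238, 234, 286, 267], 0.58)]
scene lid_round_small_mid [([359, 190, 385, 212], 0.57)]
scene lid_square_large_mid [([350, 302, 416, 353], 0.63)]
scene lid_square_small_mid [([276, 350, 323, 396], 0.8), ([326, 256, 359, 286], 0.59)]
scene jar_round_large_rim [([392, 217, 436, 260], 0.65)]
scene jar_round_small_rim [([271, 167, 293, 19
[... 243 characters left out ...]
, 0.73)]
side lid_round_large_mid [([314, 279, 353, 311], 0.98), ([350, 248, 387, 274], 0.96), ([390, 274, 428, 305], 0.84)]
side lid_round_small_mid [([272, 322, 299, 345], 0.6)]
side lid_square_large_mid [([240, 211, 282, 238], 0.8), ([374, 312, 398, 340], 0.34)]
side lid_square_small_mid [([280, 241, 311, 269], 0.76), ([296, 186, 317, 203], 0.5)]
side jar_round_large_rim [([223, 263, 259, 303], 0.96), ([376, 312, 399, 343], 0.55)]
side jar_round_small_rim [([373, 311, 398, 344], 0.57)]
side jar_square_large_rim [([302, 335, 356, 393], 0.94)]
side jar_square_small_rim [([192, 229, 221, 258], 0.66)]
side weight_mid [([167, 202, 179, 224], 0.72)]
side scoop_mid [([396, 374, 439, 436], 0.84)]
```

View pics/scene0.png

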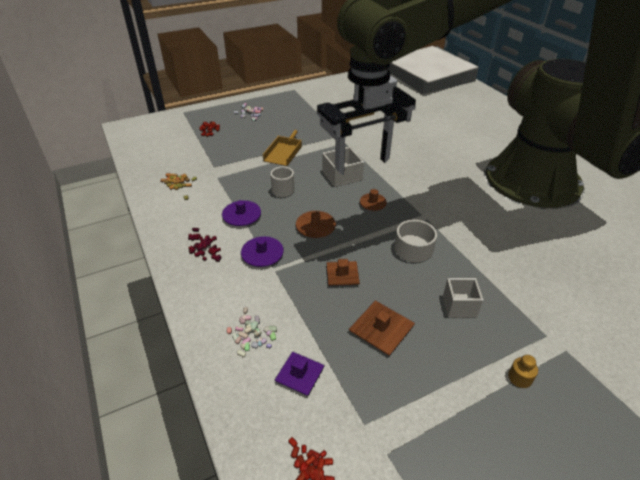

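View pics/side0.png

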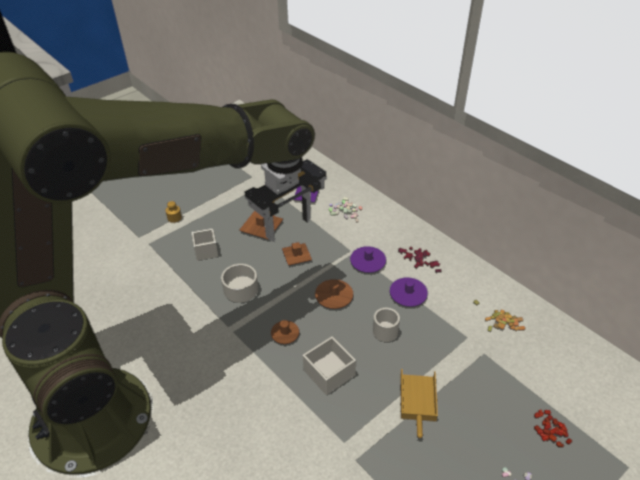

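Scene view: the brown wooden lids are large round at (315,224), small round at (373,200), small square at (343,273) and large square at (382,328). The purple look-alikes at (241,212), (262,251) and (300,373) are not meant. Jars are large round at (415,242), small round at (283,182), large square at (343,167) and small square at (463,298). Next I'll measure them.

```bash
cat > m.py <<'E'
from h import *
def measure(n,c,ver=True):
    w=world(c);im=c['img'];hsv=cv2.cvtColor(im,cv2.COLOR_RGB2HSV)
    H,S,V=[hsv[...,i].astype(int) for i in range(3)]
    z=w[...,2]
    ok=(w[...,0]>.2)&(w[...,0]<1.0)&(abs(w[...,1])<.6)
    wood=ok&((H<13)|(H>176))&(S>110)&(z>.004)&(z<.13)
    jar=ok&(S<45)&(z>.012)&(z<.075)
    for nm,m in(('wood',wood),('jar',jar)):
        k,l,st,ce=cv2.connectedComponentsWithStats(m.astype(np.uint8),connectivity=4)
        for i in range(1,k):
            if st[i,4]<80: continue
            p=w[l==i]; zz=p[:,2]; zt=np.percentile(zz,97)
            if nm=='wood':
                pl=p[(zz<zt-.018)]; top=p[zz>zt-.007]
            else: pl=p[zz>zt-.007]; top=pl
            if len(pl)<5 or len(top)<3: continue
            r=cv2.minAreaRect((pl[:,:2]*1000).astype(np.float32))
            rt=cv2.minAreaRect((top[:,:2]*1000).astype(np.float32))
            print(n,nm,'px',np.round(ce[i]).astype(int),'n',st[i,4],'ztop %.3f zpl %.3f'%(zt,np.median(pl[:,2])),'rect c',np.round(r[0],1),'sz',np.round(r[1],0),'ang %.0f'%r[2],'| top c',np.round(rt[0],1),np.round(rt[1]),'%.0f'%rt[2])
if __name__=='__main__':
    for n in('scene','side'):
        measure(n,dict(np.load(f'/tmp/{n}.npz')))
E
python3 m.py
```

```text
scene wood px [372 200] n 340 ztop 0.044 zpl 0.013 rect c [451.  -95.2] sz [60. 63.] ang 64 | top c [449.7 -95.4] [17. 18.] 28
scene wood px [315 224] n 711 ztop 0.043 zpl 0.014 rect c [616.4 -82.8] sz [89. 93.] ang 64 | top c [616.8 -84.5] [19. 19.] 63
scene wood px [342 272] n 674 ztop 0.044 zpl 0.013 rect c [637.   85.2] sz [67. 64.] ang 66 | top c [636.5  86. ] [21. 21.] 62
scene wood px [382 327] n 1809 ztop 0.043 zpl 0.013 rect c [637.3 242.4] sz [93. 92.] ang 26 | top c [638.4 241.7] [23. 22.] 23
scene jar px [343 165] n 910 ztop 0.060 zpl 0.058 rect c [ 455.3 -248. ] sz [89. 85.] ang 87 | top c [ 455.3 -248. ] [89. 85.] 87
scene jar px [282 180] n 587 ztop 0.060 zpl 0.058 rect c [ 628.4 -252. ] sz [61. 59.] ang 65 | top c [ 628.4 -252. ] [61. 59.] 65
scene jar px [415 239] n 1243 ztop 0.055 zpl 0.053 rect c [453.9  85.1] sz [88. 88.] ang 5 | top c [453.9  85.1] [88. 88.] 5
scene jar px [463 296] n 1156 ztop 0.055 zpl 0.053 rect c [466.9 263.6] sz [60. 58.] ang 64 | top c [466.9 263.6] [60. 58.] 64
side wood px [254 226] n 364 ztop 0.044 zpl 0.014 rect c [629.  238.6] sz [87. 
[... 234 characters left out ...]
.8 -91.9] sz [93. 92.] ang 68 | top c [613.1 -91.5] [21. 21.] 17
side wood px [285 332] n 458 ztop 0.045 zpl 0.014 rect c [ 446.5 -102.9] sz [64. 68.] ang 3 | top c [ 445.4 -104.5] [21. 19.] 52
side jar px [204 243] n 570 ztop 0.056 zpl 0.054 rect c [464.9 256.6] sz [61. 58.] ang 63 | top c [464.9 256.6] [61. 58.] 63
side jar px [240 282] n 969 ztop 0.057 zpl 0.054 rect c [451.8  78.7] sz [86. 90.] ang 10 | top c [451.8  78.7] [86. 90.] 10
side jar px [386 324] n 712 ztop 0.062 zpl 0.059 rect c [ 626.  -257.2] sz [61. 60.] ang 1 | top c [ 626.  -257.2] [61. 60.] 1
side jar px [329 364] n 1592 ztop 0.062 zpl 0.059 rect c [ 453.2 -252.1] sz [87. 86.] ang 87 | top c [ 453.2 -252.1] [87. 86.] 87
```

Run:
```python
from h import *
c=capture('wrist');save('wrist0',c['img']);print(c['T_tool_cam'],c['camera_matrix'])
s=read_state();print(R.from_euler('xyz',s['eef_rot']).as_matrix().round(3))
```

```text
[[-2.40491349e-04 -2.62482396e-01  9.64936751e-01 -1.65604809e-01]
 [ 9.99999351e-01  1.01154416e-03  5.24390565e-04 -9.30719993e-04]
 [-1.11371943e-03  9.64936251e-01  2.62481983e-01 -7.65065347e-02]
 [ 0.00000000e+00  0.00000000e+00  0.00000000e+00  1.00000000e+00]] [[371.64829954   0.         320.49469661]
 [  0.         371.64829954 236.01218654]
 [  0.           0.           1.        ]]
[[ 0.  1.  0.]
 [-0.  0. -1.]
 [-1.  0.  0.]]
```

View pics/wrist0.png

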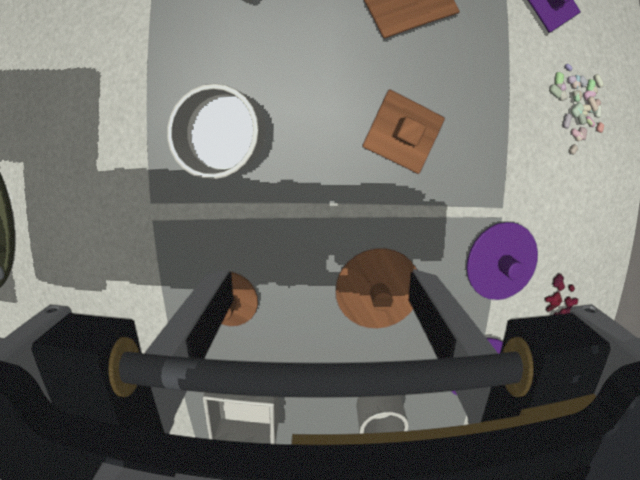

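The wrist view shows the same lids and the jar at (213,131). The scene and side cameras disagree by about 6 mm, so I'll use the wrist camera to decide between them.

```bash
cat >> h.py <<'E'
def wworld(c,s):
    K=c['camera_matrix'];z=c['z_map'];v,u=np.mgrid[0:480,0:640]
    a=(u-K[0,2])/K[0,0];b=(v-K[1,2])/K[1,1];t=np.hypot(a,b)+1e-9
    tt=np.tan(np.clip(t,0,1.5))
    p=np.stack([a/t*tt*z,b/t*tt*z,z],-1)
    T=np.array(c['T_tool_cam']);q=p@T[:3,:3].T+T[:3,3]
    w=q@R.from_euler('xyz',s['eef_rot']).as_matrix().T+s['ee_pos']
    w[z==0]=np.nan;return w
E
sed -i 's/w=world(c);/w=world(c) if ver is True else wworld(c,ver);/' m.py
python3 - <<'E'
from m import *
s=read_state();c=capture('wrist');measure('wrist',c,s)
c=dict(np.load('/tmp/scene.npz'));im=c['img']
a=cv2.resize(im[140:400,200:500],None,fx=2.3,fy=2.3,interpolation=cv2.INTER_CUBIC);save('crop0',a)
E
```

```text
wrist wood px [403 132] n 2590 ztop 0.045 zpl 0.014 rect c [632.8  84.2] sz [64. 64.] ang 66 | top c [632.9  84.3] [22. 23.] 66
wrist wood px [373 302] n 1600 ztop 0.044 zpl 0.014 rect c [608.5 -96.3] sz [68. 90.] ang 75 | top c [613.7 -88.7] [21. 14.] 13
wrist jar px [214 131] n 5953 ztop 0.056 zpl 0.055 rect c [450.2  84.9] sz [87. 87.] ang 39 | top c [450.2  84.9] [87. 87.] 39
wrist jar px [582 111] n 225 ztop 0.016 zpl 0.014 rect c [857.2 129.8] sz [28. 24.] ang 60 | top c [857.2 129.8] [28. 24.] 60
wrist jar px [241 418] n 3121 ztop 0.061 zpl 0.060 rect c [ 452.4 -243.1] sz [79. 85.] ang 87 | top c [ 452.4 -243.1] [79. 85.] 87
wrist jar px [381 414] n 1696 ztop 0.061 zpl 0.060 rect c [ 624.9 -240.8] sz [59. 39.] ang 0 | top c [ 624.9 -240.8] [59. 39.] 0
```

View pics/crop0.png

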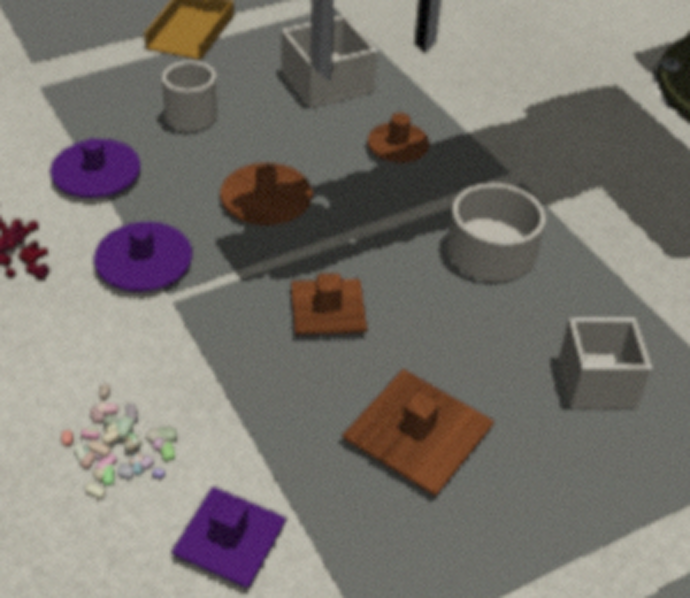

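Brown (wood-coloured) pieces are the ones meant: the small square at scene (343,273), versus the purple (300,373). I start with it, hovering first.

```bash
python3 -m pendant '[{"twist":[8,0,0],"translation":[3,3,-3],"grip":110},{"twist":[16,0,0],"translation":[6,6,-6],"grip":110},{"twist":[24,0,0],"translation":[9,8.4,-8.4],"grip":110},{"twist":[24,0,0],"translation":[11.5,8.4,-8.4],"grip":110},{"twist":[24,0,0],"translation":[11.5,8.4,-8.4],"grip":110},{"twist":[24,0,0],"translation":[11.5,8.4,-8.4],"grip":110},{"twist":[24,0,0],"translation":[11.5,8.4,-8.4],"grip":110},{"twist":[24,0,0],"translation":[11.5,8.4,-8.4],"grip":110},{"twist":[24,0,0],"translation":[11.5,8.4,-8.4],"grip":110},{"twist":[24,0,0],"translation":[11.5,8.4,-8.4],"grip":110}]' 15
python3 - <<'E'
from m import *
s=read_state();c=capture('wrist');measure('wrist',c,s);save('w1',c['img'])
print(R.from_euler('xyz',s['eef_rot']).as_matrix().round(3),s['ee_pos'])
E
```

```text
clock: 2.45
ee_pos: [0.634, 0.084, 0.1046]
eef_rot: [1.869, 1.571, -0.12]
contact_force: [0.2, 0.4, 0.0]
finger_gap: 0.0533
wrist wood px [233  54] n 9088 ztop 0.045 zpl 0.014 rect c [634.5 240.7] sz [90. 91.] ang 25 | top c [634.5 241.1] [22. 22.] 25
wrist wood px [315 259] n 450 ztop 0.045 zpl 0.014 rect c [619.6  72.9] sz [13. 28.] ang 19 | top c [631.6  85.7] [21. 17.] 65
wrist wood px [297 276] n 157 ztop 0.043 zpl 0.014 rect c [607.1  69.3] sz [16. 13.] ang 75 | top c [621.1  82.4] [3. 1.] 64
wrist jar px [569  63] n 168 ztop 0.016 zpl 0.014 rect c [876.4 140.6] sz [10. 18.] ang 39 | top c [876.4 140.6] [10. 18.] 39
wrist jar px [544  62] n 132 ztop 0.015 zpl 0.014 rect c [850.8 148.3] sz [12. 14.] ang 44 | top c [850.8 148.3] [12. 14.] 44
wrist jar px [557  84] n 526 ztop 0.015 zpl 0.014 rect c [855.5 128.6] sz [28. 26.] ang 69 | top c [855.5 128.6] [28. 26.] 69
wrist jar px [ 36 135] n 5432 ztop 0.056 zpl 0.054 rect c [465.6 261.5] sz [58. 57.] ang 63 | top c [465.6 261.5] [58. 57.] 63
wrist jar px [114 309] n 3749 ztop 0.055 zpl 0.054 rect c [467.1 115.7] sz [18. 64.] ang 67 | top c [467.1 115.7] [18. 64.] 67
[[ 0.     0.914 -0.407]
 [-0.    -0.407 -0.914]
 [-1.     0.    -0.   ]] [0.63400552 0.08395884 0.10457306]
```

View pics/w1.png

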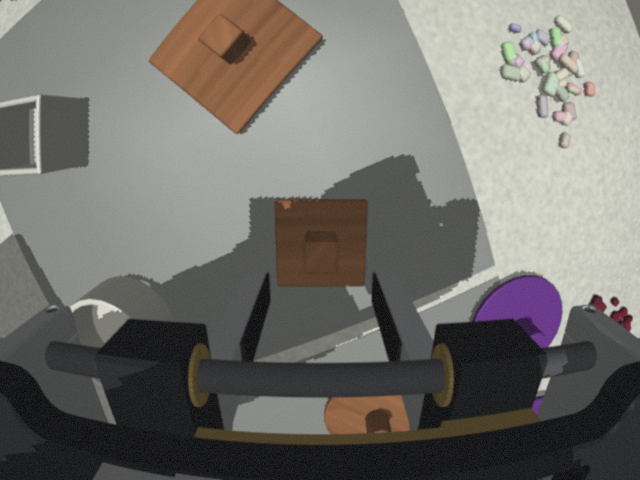

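The jaws are square to the small lid, whose knob shows at (320,250) between the fingers, and the centring is good. I'll descend and grip.

```bash
python3 -m pendant '[{"twist":[0,0,0],"translation":[3,0,0],"grip":110},{"twist":[0,0,0],"translation":[6,0,0],"grip":110},{"twist":[0,0,0],"translation":[7.1,0,0],"grip":110},{"twist":[0,0,0],"translation":[7.1,0,0],"grip":110},{"twist":[0,0,0],"translation":[7.1,0,0],"grip":180},{"twist":[0,0,0],"translation":[7.1,0,0],"grip":230},{"twist":[0,0,0],"translation":[7.1,0,0],"grip":230},{"twist":[0,0,0],"translation":[7.1,0,0],"grip":230},{"twist":[0,0,0],"translation":[7.1,0,0],"grip":230},{"twist":[0,0,0],"translation":[7.1,0,0],"grip":230}]' 15
```

```text
clock: 3.75
ee_pos: [0.6342, 0.084, 0.0339]
eef_rot: [2.007, 1.57, 0.017]
contact_force: [-1.2, -0.7, 5.9]
finger_gap: 0.0219
```

```bash
python3 -m pendant '[{"twist":[0,0,0],"translation":[-4,0,0],"grip":230},{"twist":[0,0,0],"translation":[-9,0,0],"grip":230},{"twist":[0,0,0],"translation":[-10,-4,-1.6],"grip":230},{"twist":[1,0,0],"translation":[-10,-9,-3.7],"grip":230},{"twist":[2,0,0],"translation":[-10,-14,-5.7],"grip":230},{"twist":[2,0,0],"translation":[-10,-19,-7.8],"grip":230},{"twist":[2,0,0],"translation":[-10,-22.7,-9.3],"grip":230},{"twist":[2,0,0],"translation":[-8,-22.7,-9.3],"grip":230},{"twist":[2,0,0],"translation":[-8,-22.7,-9.3],"grip":230},{"twist":[2,0,0],"translation":[-8,-22.7,-9.3],"grip":230}]'
python3 - <<'E'
from m import *
s=read_state();c=capture('wrist');measure('wrist',c,s);save('w2',c['img'])
print(s['ee_pos'],R.from_euler('xyz',s['eef_rot']).as_matrix().round(3))
for n in('scene','side'):
    c=capture(n);measure(n,c)
    if n=='side':save('s2',c['img'])
E
```

```text
clock: 5.0
ee_pos: [0.465, 0.2611, 0.1142]
eef_rot: [2.233, 1.57, 0.207]
contact_force: [-0.0, -0.6, 0.1]
finger_gap: 0.0217
wrist wood px [518 170] n 6500 ztop 0.045 zpl 0.014 rect c [633.9 241.9] sz [91. 91.] ang 25 | top c [634.2 241.4] [22. 23.] 25
wrist wood px [322 305] n 734 ztop 0.126 zpl 0.095 rect c [445.2 238.5] sz [4. 7.] ang 63 | top c [466.2 262.2] [23. 21.] 9
wrist wood px [330 328] n 98 ztop 0.125 zpl 0.095 rect c [456.7 232.3] sz [ 4. 10.] ang 62 | top c [463.  251.7] [3. 6.] 60
wrist jar px [318 211] n 1704 ztop 0.056 zpl 0.055 rect c [475.4 286.6] sz [ 6. 58.] ang 63 | top c [475.4 286.6] [ 6. 58.] 63
wrist jar px [351 416] n 548 ztop 0.056 zpl 0.055 rect c [424.6 118.2] sz [23.  5.] ang 41 | top c [424.6 118.2] [23.  5.] 41
[0.46497801 0.26105497 0.11423244] [[ 0.001  0.899 -0.439]
 [ 0.    -0.439 -0.899]
 [-1.     0.001 -0.   ]]
scene wood px [373 201] n 358 ztop 0.043 zpl 0.014 rect c [450.5 -96. ] sz [61. 63.] ang 57 | top c [450.2 -95.6] [17. 18.] 5
scene wood px [315 224] n 800 ztop 0.043 zpl 0.013 rect c [616.3 -83.7] sz [93. 92.] ang 37 | top c [616.7 -84.6
[... 1092 characters left out ...]
613.3 -91.9] sz [97. 90.] ang 46 | top c [614.9 -91.1] [23. 21.] 38
side wood px [285 332] n 458 ztop 0.045 zpl 0.014 rect c [ 446.3 -103.6] sz [67. 63.] ang 68 | top c [ 445.4 -104.6] [21. 19.] 53
side jar px [205 246] n 444 ztop 0.056 zpl 0.053 rect c [460.1 246.3] sz [40. 59.] ang 66 | top c [460.1 246.3] [40. 59.] 66
side jar px [240 282] n 955 ztop 0.056 zpl 0.054 rect c [451.6  79.8] sz [87. 89.] ang 9 | top c [451.6  79.8] [87. 89.] 9
side jar px [386 324] n 703 ztop 0.062 zpl 0.059 rect c [ 625.3 -257. ] sz [60. 60.] ang 63 | top c [ 625.3 -257. ] [60. 60.] 63
side jar px [329 364] n 1478 ztop 0.062 zpl 0.059 rect c [ 453. -252.] sz [87. 87.] ang 87 | top c [ 453. -252.] [87. 87.] 87
```

View pics/w2.png

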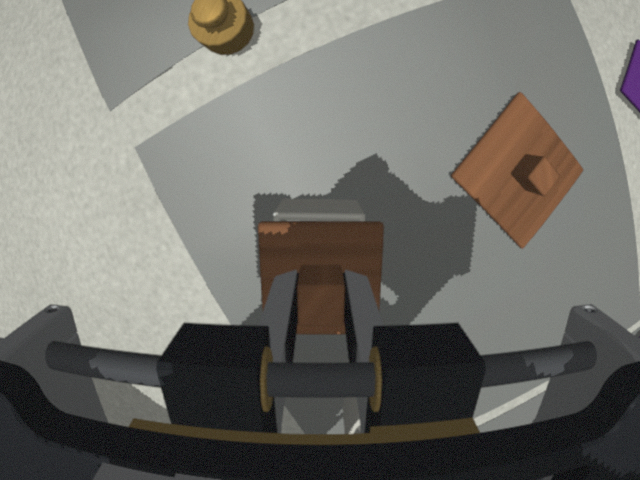

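```bash
python3 -m pendant '[{"twist":[0,0,0],"translation":[1.2,0,0],"grip":230},{"twist":[0,0,0],"translation":[2.2,0,0],"grip":230},{"twist":[0,0,0],"translation":[2.9,0,0],"grip":230},{"twist":[0,0,0],"translation":[3.25,0,0],"grip":230},{"twist":[0,0,0],"translation":[3.25,0,0],"grip":230},{"twist":[0,0,0],"translation":[3.25,0,0],"grip":190},{"twist":[0,0,0],"translation":[3.25,0,0],"grip":130},{"twist":[0,0,0],"translation":[3.25,0,0],"grip":110},{"twist":[0,0,0],"translation":[1.5,0,0],"grip":110},{"twist":[0,0,0],"translation":[-3,0,0],"grip":110}]'
python3 - <<'E'
from m import *
s=read_state();c=capture('wrist');measure('wrist',c,s)
for n in('scene','side'):
    c=capture(n);measure(n,c)
    save('p3'+n,c['img'])
print(s['ee_pos'],s['joint_positions'].round(2))
E
```

```text
clock: 6.4
ee_pos: [0.4643, 0.2607, 0.1447]
eef_rot: [-0.566, 1.569, -2.591]
contact_force: [-0.0, 1.3, 1.0]
finger_gap: 0.0531
wrist wood px [503 166] n 5745 ztop 0.045 zpl 0.014 rect c [634. 242.] sz [91. 91.] ang 25 | top c [633.9 241.6] [22. 23.] 24
wrist wood px [293 235] n 267 ztop 0.082 zpl 0.061 rect c [449.6 278.1] sz [17. 19.] ang 44 | top c [459.9 275.3] [3. 1.] 5
wrist wood px [341 272] n 715 ztop 0.092 zpl 0.061 rect c [470.7 232.5] sz [31. 28.] ang 31 | top c [466.  256.7] [14. 15.] 64
wrist wood px [309 274] n 315 ztop 0.092 zpl 0.061 rect c [444.1 244.5] sz [13. 25.] ang 34 | top c [455.7 261.1] [15.  9.] 85
wrist jar px [318 196] n 396 ztop 0.058 zpl 0.058 rect c [477.6 291.7] sz [ 1. 49.] ang 64 | top c [477.6 291.7] [ 1. 49.] 64
wrist jar px [376 358] n 167 ztop 0.025 zpl 0.022 rect c [457.8 128.1] sz [ 3. 18.] ang 80 | top c [457.8 128.1] [ 3. 18.] 80
wrist jar px [374 415] n 2035 ztop 0.056 zpl 0.055 rect c [416.6 100.9] sz [53. 15.] ang 68 | top c [416.6 100.9] [53. 15.] 68
scene wood px [373 201] n 351 ztop 0.043 zpl 0.013 rect c [450.8 -95.5] sz [61. 63.] ang 
[... 1323 characters left out ...]
x [285 332] n 453 ztop 0.045 zpl 0.014 rect c [ 447.5 -102.3] sz [68. 63.] ang 64 | top c [ 446.  -103.8] [21. 19.] 50
side jar px [206 250] n 237 ztop 0.050 zpl 0.046 rect c [453.6 233.8] sz [12. 58.] ang 65 | top c [453.6 233.8] [12. 58.] 65
side jar px [240 282] n 945 ztop 0.057 zpl 0.054 rect c [451.6  79.2] sz [90. 87.] ang 34 | top c [451.6  79.2] [90. 87.] 34
side jar px [386 324] n 709 ztop 0.062 zpl 0.059 rect c [ 626.7 -256.4] sz [61. 58.] ang 45 | top c [ 626.7 -256.4] [61. 58.] 45
side jar px [329 364] n 1595 ztop 0.062 zpl 0.059 rect c [ 452.9 -252.2] sz [87. 85.] ang 87 | top c [ 452.9 -252.2] [87. 85.] 87
[0.46429362 0.26070235 0.14469458] [ 0.44  0.34  1.66 -0.    1.15  0.9 ]
```

View pics/p3scene.png

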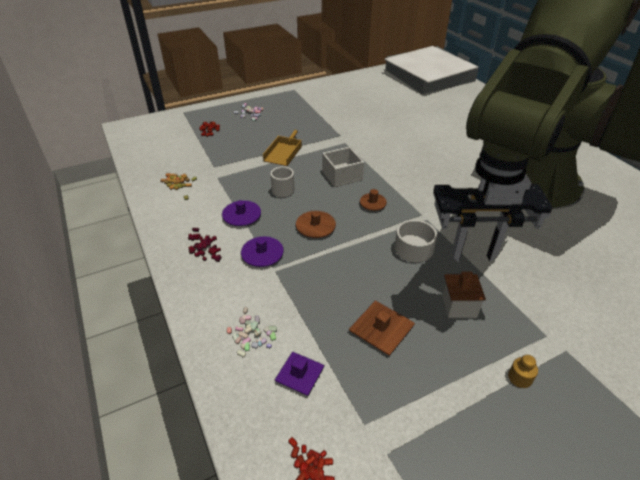

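The small square lid is seated: knob top at 0.092 m against 0.091 expected, centred and parallel. Next is the brown large square lid at scene (382,328); there is no purple twin near it.

```bash
python3 -m pendant '[{"twist":[-9,0,0],"translation":[0,3,-1],"grip":110},{"twist":[-18,0,0],"translation":[0.5,6.5,-2.3],"grip":110},{"twist":[-27,0,0],"translation":[1.5,10,-3.5],"grip":110},{"twist":[-36,0,0],"translation":[2.5,14,-5],"grip":110},{"twist":[-45,0,0],"translation":[3.5,16.1,-5.7],"grip":110},{"twist":[-51,0,0],"translation":[3.5,16.1,-5.7],"grip":110},{"twist":[-51,0,0],"translation":[3.5,16.1,-5.7],"grip":110},{"twist":[-51,0,0],"translation":[6,16.1,-5.7],"grip":110},{"twist":[-51,0,0],"translation":[6,16.1,-5.7],"grip":110},{"twist":[-51,0,0],"translation":[6,16.1,-5.7],"grip":110}]'
python3 - <<'E'
from m import *
s=read_state();c=capture('wrist');save('w4',c['img'])
print(s['ee_pos'],R.from_euler('xyz',s['eef_rot']).as_matrix().round(3));measure('w',c,s)
E
```

```text
clock: 7.8
ee_pos: [0.6362, 0.2425, 0.0894]
eef_rot: [1.543, 1.564, 0.407]
contact_force: [-0.6, 0.3, -0.4]
finger_gap: 0.0533
[0.63619329 0.24246225 0.08938393] [[ 0.007  0.907  0.421]
 [ 0.003  0.421 -0.907]
 [-1.     0.007  0.   ]]
w wood px [ 81 130] n 5280 ztop 0.092 zpl 0.061 rect c [465.  261.5] sz [66. 66.] ang 64 | top c [464.9 261.4] [23. 22.] 64
w wood px [292 254] n 110 ztop 0.045 zpl 0.015 rect c [617.8 231.7] sz [13. 10.] ang 65 | top c [622.3 244.4] [3. 2.] 87
w wood px [305 259] n 139 ztop 0.045 zpl 0.014 rect c [622.  228.8] sz [8. 5.] ang 20 | top c [627.8 244.6] [11.  8.] 8
w wood px [286 272] n 345 ztop 0.045 zpl 0.014 rect c [618.4 218.6] sz [24. 16.] ang 11 | top c [630.1 234.2] [8. 5.] 32
w wood px [326 278] n 383 ztop 0.045 zpl 0.014 rect c [651.5 225.3] sz [23. 17.] ang 74 | top c [639.  238.8] [15. 12.] 26
w wood px [299 294] n 283 ztop 0.044 zpl 0.014 rect c [635.8 206.2] sz [14. 23.] ang 15 | top c [630.2 229.3] [3. 6.] 66
w jar px [128 123] n 2392 ztop 0.048 zpl 0.045 rect c [485.8 272.3] sz [44. 78.] ang 21 | top c [485.8 272.3] [44. 78.] 21
w jar px [ 46 305] n 3598 ztop 0.055 zpl 0.054 rect c [428.1 104.6] sz [81. 29.] ang 53 | top c [428.1 104.6] [81. 29.] 53
```

View pics/w4.png

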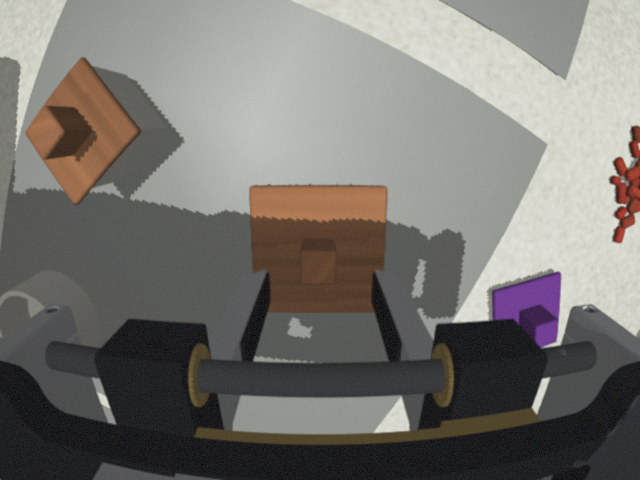

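Square to the lid, knob at (318,262) and centred; descend and grip.

```bash
python3 -m pendant '[{"twist":[0,0,-0.4],"translation":[2.5,-0.2,0],"grip":110},{"twist":[0,0,-0.4],"translation":[4.8,-0.2,0],"grip":110},{"twist":[0,0,-0.4],"translation":[5.6,-0.2,0],"grip":110},{"twist":[0,0,-0.4],"translation":[5.6,-0.2,0],"grip":110},{"twist":[0,0,-0.4],"translation":[5.6,-0.2,0],"grip":180},{"twist":[0,0,-0.4],"translation":[5.6,-0.2,0],"grip":230},{"twist":[0,0,-0.4],"translation":[5.6,-0.2,0],"grip":230},{"twist":[0,0,-0.4],"translation":[5.6,-0.2,0],"grip":230},{"twist":[0,0,-0.4],"translation":[5.6,-0.2,0],"grip":230},{"twist":[0,0,-0.4],"translation":[5.6,-0.2,0],"grip":230}]' 20
python3 - <<'E'
from m import *
s=read_state()
print(s['ee_pos'],R.from_euler('xyz',s['eef_rot']).as_matrix().round(4),s['finger_gap'],s['contact_force'])
M=R.from_euler('xyz',s['eef_rot']).as_matrix()
print(M.T@np.array([-.181,-.4885,0]))
E
```

```text
clock: 9.1
ee_pos: [0.635, 0.2418, 0.0339]
eef_rot: [1.269, 1.57, 0.133]
contact_force: [-0.5, 0.0, 4.1]
finger_gap: 0.022
[0.63504124 0.24183837 0.03389759] [[ 1.100e-03  9.069e-01  4.214e-01]
 [ 2.000e-04  4.214e-01 -9.069e-01]
 [-1.000e+00  1.100e-03  3.000e-04]] 0.022041998678839082 [-0.46405816  0.03160966  4.09511845]
[-2.79681551e-04 -3.69987101e-01  3.66746120e-01]
```

```bash
python3 -m pendant '[{"twist":[0,0,0],"translation":[-4,0,0],"grip":230},{"twist":[0,0,0],"translation":[-9,-2,2],"grip":230},{"twist":[0,0,0],"translation":[-10.5,-6,6],"grip":230},{"twist":[4,0,0],"translation":[-10.5,-10,10],"grip":230},{"twist":[8,0,0],"translation":[-10.5,-14,14],"grip":230},{"twist":[12,0,0],"translation":[-10.5,-18,18],"grip":230},{"twist":[16,0,0],"translation":[-10.5,-22,22],"grip":230},{"twist":[20,0,0],"translation":[-10.5,-26,26],"grip":230},{"twist":[24,0,0],"translation":[-10.5,-29,29],"grip":230},{"twist":[28,0,0],"translation":[-10.5,-30,30],"grip":230}]'
python3 - <<'E'
from m import *
s=read_state()
M=R.from_euler('xyz',s['eef_rot']).as_matrix()
print(s['ee_pos'],M.round(4),s['finger_gap'])
print(M.T@(np.array([.4535,-.249,.12])-s['ee_pos']))
c=capture('wrist');save('w5',c['img']);measure('w',c,s)
E
```

```text
clock: 10.35
ee_pos: [0.4883, -0.1586, 0.1386]
eef_rot: [1.727, 1.57, 0.097]
contact_force: [0.5, 0.4, -0.4]
finger_gap: 0.0218
[ 0.48831632 -0.15864434  0.13856589] [[ 9.000e-04  9.983e-01 -5.850e-02]
 [ 1.000e-04 -5.850e-02 -9.983e-01]
 [-1.000e+00  9.000e-04 -1.000e-04]] 0.02182579787081932
[ 0.01852443 -0.02949258  0.09223908]
w wood px [465 138] n 6519 ztop 0.044 zpl 0.014 rect c [612.1 -85.9] sz [93. 93.] ang 32 | top c [612.1 -85.9] [21. 20.] 55
w wood px [239 163] n 93 ztop 0.045 zpl 0.014 rect c [425.2 -96.8] sz [ 7. 12.] ang 50 | top c [436.4 -98.6] [4. 6.] 24
w wood px [262 173] n 192 ztop 0.045 zpl 0.014 rect c [ 442.8 -112.2] sz [25.  9.] ang 3 | top c [ 445.4 -103.2] [18. 10.] 19
w wood px [241 190] n 144 ztop 0.117 zpl 0.014 rect c [ 426.2 -118.2] sz [10. 17.] ang 49 | top c [ 451.6 -111.2] [1. 3.] 87
w wood px [272 206] n 134 ztop 0.120 zpl 0.015 rect c [ 448.3 -125.8] sz [3. 6.] ang 85 | top c [ 465.3 -116.1] [ 6. 11.] 32
w jar px [233 311] n 369 ztop 0.061 zpl 0.060 rect c [ 416.8 -207.3] sz [15. 11.] ang 47 | top c [ 416.8 -207.3] [15. 11.] 47
w jar px [486 323] n 3125 ztop 0.061 zpl 0.060 rect c [ 631.4 -238.6] sz [31. 58.] ang 61 | top c [ 631.4 -238.6] [31. 58.] 61
w jar px [315 358] n 301 ztop 0.061 zpl 0.060 rect c [ 491.1 -248.1] sz [10.  6.] ang 87 | top c [ 491.1 -248.1] [10.  6.] 87
w jar px [309 398] n 146 ztop 0.061 zpl 0.060 rect c [ 470.5 -287.7] sz [ 5. 40.] ang 86 | top c [ 470.5 -287.7] [ 5. 40.] 86
```

View pics/w5.png

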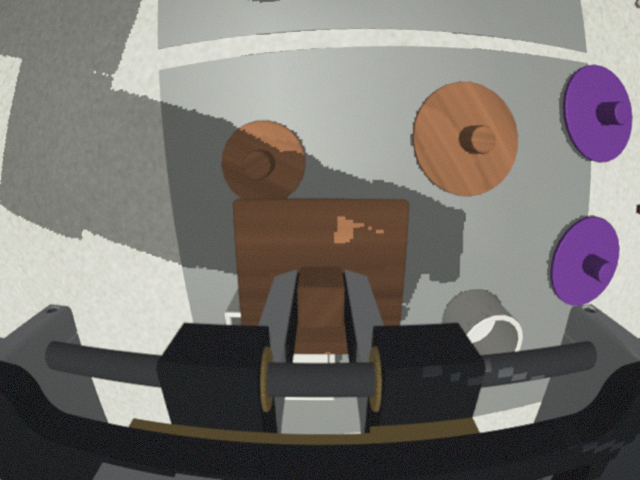

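```bash
python3 -m pendant '[{"twist":[0,0,0],"translation":[0,-1.2,4],"grip":230},{"twist":[0,0,0],"translation":[0,-2.4,8],"grip":230},{"twist":[0,0,0],"translation":[1,-2.9,9.2],"grip":230},{"twist":[0,0,0],"translation":[2,-2.9,9.2],"grip":230},{"twist":[0,0,0],"translation":[2.5,-2.9,9.2],"grip":230},{"twist":[0,0,0],"translation":[2.5,-2.9,9.2],"grip":230},{"twist":[0,0,0],"translation":[2.5,-2.9,9.2],"grip":230},{"twist":[0,0,0],"translation":[2.5,-2.9,9.2],"grip":230},{"twist":[0,0,0],"translation":[2.5,-2.9,9.2],"grip":230},{"twist":[0,0,0],"translation":[2.5,-2.9,9.2],"grip":230}]'
python3 - <<'E'
from m import *
s=read_state()
M=R.from_euler('xyz',s['eef_rot']).as_matrix()
print(s['ee_pos'],M.round(4),s['finger_gap'])
for n in('scene','side'):
    c=capture(n);measure(n,c);save('p6'+n,c['img'])
E
```

```text
clock: 11.65
ee_pos: [0.4537, -0.2491, 0.1136]
eef_rot: [1.457, 1.57, -0.176]
contact_force: [0.0, 1.4, -1.6]
finger_gap: 0.0218
[ 0.4536553  -0.24911452  0.11362848] [[ 1.000e-03  9.981e-01 -6.180e-02]
 [-2.000e-04 -6.180e-02 -9.981e-01]
 [-1.000e+00  1.000e-03  1.000e-04]] 0.021813529238601907
scene wood px [343 147] n 429 ztop 0.122 zpl 0.093 rect c [ 456.8 -244.3] sz [86. 88.] ang 84 | top c [ 455.1 -244.1] [21. 12.] 1
scene wood px [373 201] n 360 ztop 0.044 zpl 0.013 rect c [450.2 -96.5] sz [61. 63.] ang 55 | top c [449.1 -97.2] [23. 18.] 60
scene wood px [315 224] n 789 ztop 0.042 zpl 0.013 rect c [616.8 -84. ] sz [92. 91.] ang 65 | top c [617.1 -83.8] [21. 19.] 63
scene wood px [464 286] n 818 ztop 0.091 zpl 0.060 rect c [467.9 261.9] sz [67. 65.] ang 64 | top c [468.5 263.6] [22. 21.] 70
scene jar px [342 167] n 878 ztop 0.060 zpl 0.058 rect c [ 455.  -245.7] sz [86. 84.] ang 86 | top c [ 455.  -245.7] [86. 84.] 86
scene jar px [282 180] n 591 ztop 0.060 zpl 0.058 rect c [ 628.4 -252.1] sz [60. 59.] ang 54 | top c [ 628.4 -252.1] [60. 59.] 54
scene jar px [415 239] n 1230 zt
[... 166 characters left out ...]
sz [ 6. 57.] ang 60 | top c [480.4 287.5] [ 6. 57.] 60
side wood px [283 333] n 370 ztop 0.044 zpl 0.014 rect c [ 437.2 -104.6] sz [47. 67.] ang 6 | top c [ 444.8 -103.4] [20. 17.] 61
side wood px [331 353] n 917 ztop 0.123 zpl 0.094 rect c [ 453.2 -255. ] sz [91. 89.] ang 86 | top c [ 456.8 -256.5] [32. 13.] 48
side jar px [240 282] n 990 ztop 0.057 zpl 0.054 rect c [451.4  79.6] sz [88. 88.] ang 78 | top c [451.4  79.6] [88. 88.] 78
side jar px [386 324] n 705 ztop 0.062 zpl 0.059 rect c [ 625.1 -257.6] sz [60. 58.] ang 38 | top c [ 625.1 -257.6] [60. 58.] 38
side jar px [329 373] n 857 ztop 0.062 zpl 0.059 rect c [ 433.4 -267.9] sz [ 64. 113.] ang 40 | top c [ 433.4 -267.9] [ 64. 113.] 40
```

View pics/p6side.png

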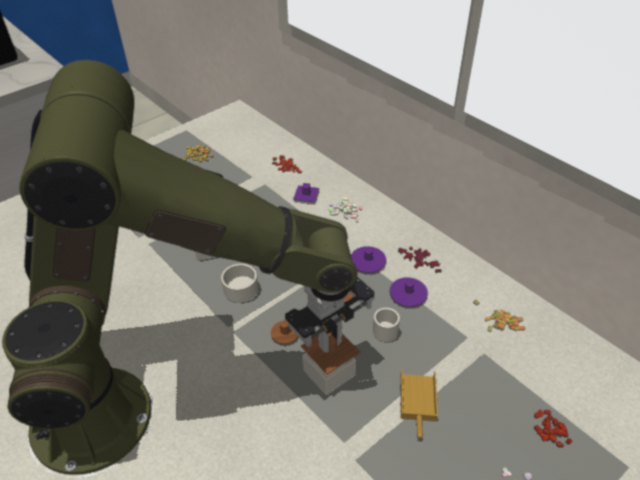

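The lid is over the large square jar at (330,365), within about 2 mm. Lower and release.

```bash
python3 -m pendant '[{"twist":[0,0,0],"translation":[0.8,0,0],"grip":230},{"twist":[0,0,0],"translation":[1.6,0,0],"grip":230},{"twist":[0,0,0],"translation":[2.3,0,0],"grip":230},{"twist":[0,0,0],"translation":[2.7,0,0],"grip":230},{"twist":[0,0,0],"translation":[2.7,0,0],"grip":230},{"twist":[0,0,0],"translation":[2.7,0,0],"grip":190},{"twist":[0,0,0],"translation":[2.7,0,0],"grip":130},{"twist":[0,0,0],"translation":[2.7,0,0],"grip":110},{"twist":[0,0,0],"translation":[1,0,0],"grip":110},{"twist":[0,0,0],"translation":[-3.5,0,0],"grip":110}]'
python3 - <<'E'
from m import *
s=read_state()
M=R.from_euler('xyz',s['eef_rot']).as_matrix()
print(s['ee_pos'],M.round(4),s['finger_gap'])
c=capture('scene');measure('scene',c)
print(M.T@(np.array([.4480,-.1000,.11])-s['ee_pos']))
E
```

```text
clock: 13.0
ee_pos: [0.4529, -0.2487, 0.1489]
eef_rot: [-2.253, 1.569, 2.397]
contact_force: [0.4, 0.2, 0.1]
finger_gap: 0.0533
[ 0.4529333  -0.24869101  0.14890572] [[-0.0017  0.9981 -0.0618]
 [ 0.0015 -0.0618 -0.9981]
 [-1.     -0.0017 -0.0014]] 0.05332207409801927
scene wood px [342 156] n 467 ztop 0.094 zpl 0.066 rect c [ 459.  -246.1] sz [85. 89.] ang 86 | top c [ 457.4 -242.1] [15. 22.] 76
scene wood px [373 200] n 365 ztop 0.044 zpl 0.013 rect c [450.1 -95.6] sz [60. 64.] ang 66 | top c [449.9 -96.6] [19. 19.] 35
scene wood px [315 224] n 782 ztop 0.043 zpl 0.013 rect c [617.  -83.8] sz [93. 92.] ang 37 | top c [616.8 -84.5] [21. 19.] 63
scene wood px [464 286] n 830 ztop 0.091 zpl 0.060 rect c [468.1 261.8] sz [65. 65.] ang 64 | top c [468.6 263.3] [20. 23.] 62
scene jar px [343 171] n 550 ztop 0.055 zpl 0.052 rect c [ 476.8 -226.8] sz [ 60. 116.] ang 42 | top c [ 476.8 -226.8] [ 60. 116.] 42
scene jar px [282 180] n 593 ztop 0.061 zpl 0.058 rect c [ 629.2 -250.8] sz [58. 59.] ang 3 | top c [ 629.2 -250.8] [58. 59.] 3
scene jar px [415 239] n 1234 ztop 0.055 zpl 0.053 rect c [453.7  85.6] sz [88. 86.] ang 32 | top c [453.7  85.6] [88. 86.] 32
scene jar px [461 305] n 474 ztop 0.049 zpl 0.045 rect c [480.3 288. ] sz [ 5. 57.] ang 61 | top c [480.3 288. ] [ 5. 57.] 61
[ 0.03914018 -0.01404509 -0.14804658]
```

Large square lid seated (plate at 0.066 m as expected). Next is the brown small round lid at scene (373,200), which has no purple twin of that size.

```bash
python3 -m pendant '[{"twist":[0,0,0],"translation":[0,-0.4,-4],"grip":110},{"twist":[0,0,0],"translation":[0,-0.8,-8],"grip":110},{"twist":[0,0,0],"translation":[1,-1.2,-12],"grip":110},{"twist":[0,0,0],"translation":[3,-1.4,-14.9],"grip":110},{"twist":[0,0,0],"translation":[4.5,-1.4,-14.9],"grip":110},{"twist":[0,0,0],"translation":[5,-1.4,-14.9],"grip":110},{"twist":[0,0,0],"translation":[5,-1.4,-14.9],"grip":110},{"twist":[0,0,0],"translation":[5,-1.4,-14.9],"grip":110},{"twist":[0,0,0],"translation":[5,-1.4,-14.9],"grip":110},{"twist":[0,0,0],"translation":[5,-1.4,-14.9],"grip":110}]'
python3 - <<'E'
from m import *
s=read_state();c=capture('wrist');save('w7',c['img'])
print(s['ee_pos'],R.from_euler('xyz',s['eef_rot']).as_matrix().round(3));measure('w',c,s)
c=capture('side');measure('side',c)
E
```

```text
clock: 14.3
ee_pos: [0.4508, -0.1009, 0.1056]
eef_rot: [1.117, 1.563, -0.516]
contact_force: [-0.2, -0.0, 0.6]
finger_gap: 0.0529
[ 0.45079625 -0.10085088  0.10559372] [[ 0.007  0.998 -0.062]
 [-0.004 -0.062 -0.998]
 [-1.     0.007  0.003]]
w wood px [519 211] n 6039 ztop 0.044 zpl 0.014 rect c [612.  -85.3] sz [92. 93.] ang 14 | top c [611.8 -85.3] [21. 21.] 12
w wood px [321 226] n 236 ztop 0.042 zpl 0.014 rect c [452.7 -84.4] sz [14. 16.] ang 60 | top c [448.6 -89. ] [2. 7.] 51
w wood px [316 255] n 166 ztop 0.046 zpl 0.015 rect c [ 456.4 -110.3] sz [4. 1.] ang 73 | top c [448.7 -98.2] [13. 13.] 3
w jar px [303  20] n 3684 ztop 0.056 zpl 0.055 rect c [447.8  51.5] sz [21. 74.] ang 86 | top c [447.8  51.5] [21. 74.] 86
w jar px [540 394] n 244 ztop 0.061 zpl 0.060 rect c [ 630.2 -223.4] sz [13.  6.] ang 7 | top c [ 630.2 -223.4] [13.  6.] 7
w jar px [332 398] n 334 ztop 0.060 zpl 0.058 rect c [ 453.6 -204.9] sz [ 5. 85.] ang 87 | top c [ 453.6 -204.9] [ 5. 85.] 87
side wood px [202 239] n 214 ztop 0.074 zpl 0.056 rect c [445.  257.5] sz [32. 49.] ang 26 | top c [453.9 259.6] [11. 3
[... 207 characters left out ...]
z [63. 63.] ang 65 | top c [ 445.3 -104.7] [22. 19.] 52
side wood px [330 357] n 1358 ztop 0.096 zpl 0.066 rect c [ 455.5 -236.2] sz [130.  92.] ang 86 | top c [ 454.7 -255. ] [27. 23.] 77
side jar px [206 250] n 241 ztop 0.049 zpl 0.046 rect c [453.4 231.2] sz [10. 56.] ang 66 | top c [453.4 231.2] [10. 56.] 66
side jar px [235 282] n 665 ztop 0.056 zpl 0.053 rect c [449.9  86.5] sz [92. 73.] ang 25 | top c [449.9  86.5] [92. 73.] 25
side jar px [386 324] n 711 ztop 0.062 zpl 0.059 rect c [ 626.1 -256.7] sz [61. 59.] ang 18 | top c [ 626.1 -256.7] [61. 59.] 18
side jar px [328 377] n 510 ztop 0.050 zpl 0.046 rect c [ 430.9 -271.1] sz [ 59. 115.] ang 42 | top c [ 430.9 -271.1] [ 59. 115.] 42
```

View pics/w7.png

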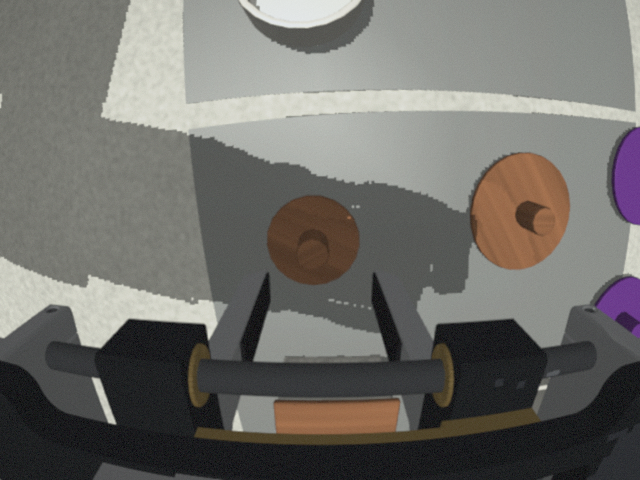

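```bash
python3 -m pendant '[{"twist":[0,0.2,-0.4],"translation":[2.5,-0.3,-0.2],"grip":110},{"twist":[0,0.2,-0.4],"translation":[5,-0.3,-0.2],"grip":110},{"twist":[0,0.2,-0.4],"translation":[7.2,-0.3,-0.2],"grip":110},{"twist":[0,0.2,-0.4],"translation":[7.2,-0.3,-0.2],"grip":110},{"twist":[0,0.2,-0.4],"translation":[7.2,-0.3,-0.2],"grip":180},{"twist":[0,0.2,-0.4],"translation":[7.2,-0.3,-0.2],"grip":230},{"twist":[0,0.2,-0.4],"translation":[7.2,-0.3,-0.2],"grip":230},{"twist":[0,0.2,-0.4],"translation":[7.2,-0.3,-0.2],"grip":230},{"twist":[0,0.2,-0.4],"translation":[7.2,-0.3,-0.2],"grip":230},{"twist":[0,0.2,-0.4],"translation":[7.2,-0.3,-0.2],"grip":230}]' 15
python3 - <<'E'
from m import *
s=read_state()
M=R.from_euler('xyz',s['eef_rot']).as_matrix()
print(s['ee_pos'],M.round(4),s['finger_gap'],s['contact_force'])
print(M.T@(np.array([.6265,-.2545,.12])-s['ee_pos']))
E
```

```text
clock: 15.65
ee_pos: [0.4486, -0.0989, 0.0339]
eef_rot: [1.553, 1.57, -0.079]
contact_force: [-1.4, 0.5, 6.3]
finger_gap: 0.022
[ 0.44859582 -0.09887828  0.03386306] [[ 5.000e-04  9.981e-01 -6.180e-02]
 [-0.000e+00 -6.180e-02 -9.981e-01]
 [-1.000e+00  5.000e-04  0.000e+00]] 0.022018362910109193 [-1.3668141   0.4863626   6.25302236]
[-0.08603552  0.18722504  0.14433387]
```

```bash
python3 -m pendant '[{"twist":[0,0,0],"translation":[-4,0,0],"grip":230},{"twist":[0,0,0],"translation":[-9,1,0.8],"grip":230},{"twist":[0,0,0],"translation":[-10,5,3.9],"grip":230},{"twist":[0,0,0],"translation":[-10,9,6.9],"grip":230},{"twist":[0,0,0],"translation":[-10,13,10],"grip":230},{"twist":[0,0,0],"translation":[-10,16.5,12.7],"grip":230},{"twist":[0,0,0],"translation":[-9,18.7,14.4],"grip":230},{"twist":[0,0,0],"translation":[-8,18.7,14.4],"grip":230},{"twist":[0,0,0],"translation":[-8,18.7,14.4],"grip":230},{"twist":[0,0,0],"translation":[-8,18.7,14.4],"grip":230}]'
python3 - <<'E'
from m import *
s=read_state()
M=R.from_euler('xyz',s['eef_rot']).as_matrix()
print(s['ee_pos'],M.round(4),s['finger_gap'])
for n in('scene','side'):
    c=capture(n);measure(n,c);save('p8'+n,c['img'])
c=capture('wrist');save('w8',c['img']);measure('w',c,s)
E
```

```text
clock: 16.9
ee_pos: [0.6261, -0.2536, 0.1146]
eef_rot: [1.372, 1.57, -0.261]
contact_force: [0.7, -0.9, -0.9]
finger_gap: 0.0217
[ 0.62607747 -0.25364658  0.11460469] [[ 9.000e-04  9.981e-01 -6.130e-02]
 [-2.000e-04 -6.130e-02 -9.981e-01]
 [-1.000e+00  9.000e-04  2.000e-04]] 0.02171391656574092
scene wood px [341 155] n 534 ztop 0.095 zpl 0.066 rect c [ 456.8 -246.3] sz [90. 90.] ang 87 | top c [ 457.6 -245.4] [20. 19.] 8
scene wood px [282 161] n 174 ztop 0.124 zpl 0.094 rect c [ 631.5 -234.9] sz [32. 48.] ang 86 | top c [ 628.6 -246.1] [14. 17.] 80
scene wood px [315 224] n 791 ztop 0.043 zpl 0.013 rect c [616.8 -82.6] sz [90. 93.] ang 62 | top c [617.3 -83.4] [18. 19.] 64
scene wood px [464 286] n 813 ztop 0.091 zpl 0.060 rect c [467.9 261.7] sz [66. 65.] ang 62 | top c [467.5 262.3] [21. 22.] 60
scene jar px [343 171] n 549 ztop 0.055 zpl 0.052 rect c [ 476.3 -226.5] sz [ 58. 116.] ang 43 | top c [ 476.3 -226.5] [ 58. 116.] 43
scene jar px [282 181] n 534 ztop 0.061 zpl 0.058 rect c [ 630.3 -246.1] sz [52. 59.] ang 73 | top c [ 630.3 -246.1] [52. 59.] 73
scene jar px [415 239] n 
[... 1189 characters left out ...]
] sz [ 59. 115.] ang 41 | top c [ 430.1 -271.7] [ 59. 115.] 41
w wood px [290  35] n 6197 ztop 0.044 zpl 0.014 rect c [ 611.2 -101.8] sz [62. 93.] ang 84 | top c [612.4 -89.8] [13. 22.] 88
w wood px [ 98 299] n 2802 ztop 0.097 zpl 0.066 rect c [ 453.  -267.9] sz [53. 91.] ang 86 | top c [ 453.1 -249.9] [21. 24.] 85
w wood px [327 317] n 256 ztop 0.126 zpl 0.095 rect c [ 630.1 -277.9] sz [17.  4.] ang 33 | top c [ 628.1 -257.6] [16. 13.] 3
w jar px [136 240] n 3211 ztop 0.052 zpl 0.049 rect c [ 475.8 -226.9] sz [ 62. 118.] ang 41 | top c [ 475.8 -226.9] [ 62. 118.] 41
w jar px [319 214] n 1363 ztop 0.061 zpl 0.060 rect c [ 626.1 -228.9] sz [14. 51.] ang 87 | top c [ 626.1 -228.9] [14. 51.] 87
```

View pics/p8side.png

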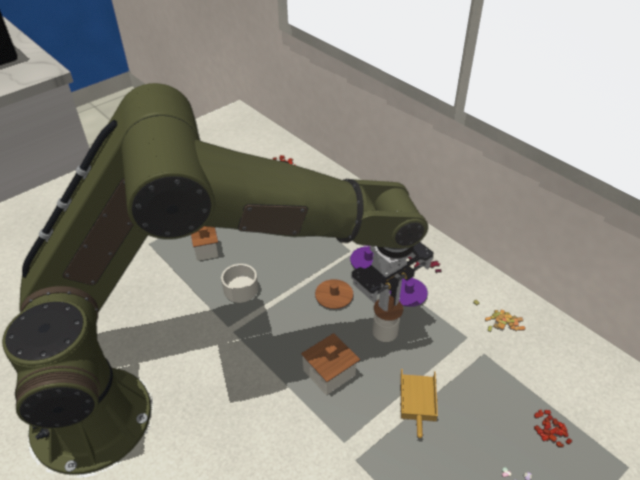

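The lid is over the small round jar at (386,325), within about 2 mm. Lower and release.

```bash
python3 -m pendant '[{"twist":[0,0,0],"translation":[0.8,0,0],"grip":230},{"twist":[0,0,0],"translation":[1.7,0,0],"grip":230},{"twist":[0,0,0],"translation":[2.4,0,0],"grip":230},{"twist":[0,0,0],"translation":[2.8,0,0],"grip":230},{"twist":[0,0,0],"translation":[2.8,0,0],"grip":230},{"twist":[0,0,0],"translation":[2.8,0,0],"grip":190},{"twist":[0,0,0],"translation":[2.8,0,0],"grip":130},{"twist":[0,0,0],"translation":[2.8,0,0],"grip":110},{"twist":[0,0,0],"translation":[1,0,0],"grip":110},{"twist":[0,0,0],"translation":[-3.5,0,0],"grip":110}]'
python3 - <<'E'
from m import *
s=read_state()
M=R.from_euler('xyz',s['eef_rot']).as_matrix()
print(s['ee_pos'],M.round(4),s['finger_gap'])
c=capture('side');measure('side',c)
print(M.T@(np.array([.6125,-.0870,.11])-s['ee_pos']))
c=capture('scene')['img'];save('crop9',cv2.resize(c[120:320,180:480],None,fx=2.5,fy=2.5))
E
```

```text
clock: 18.3
ee_pos: [0.6256, -0.2536, 0.1498]
eef_rot: [-2.044, 1.569, 2.607]
contact_force: [0.7, -0.7, -0.1]
finger_gap: 0.0535
[ 0.62559012 -0.25359207  0.14979535] [[-1.400e-03  9.981e-01 -6.150e-02]
 [ 8.000e-04 -6.150e-02 -9.981e-01]
 [-1.000e+00 -1.500e-03 -8.000e-04]] 0.0535311875177609
side wood px [203 235] n 373 ztop 0.092 zpl 0.061 rect c [465.2 254.8] sz [70. 62.] ang 65 | top c [466.  254.4] [22. 23.] 43
side wood px [334 294] n 821 ztop 0.043 zpl 0.014 rect c [611.8 -91.7] sz [94. 93.] ang 78 | top c [614.3 -90.9] [23. 20.] 48
side wood px [387 316] n 459 ztop 0.097 zpl 0.067 rect c [ 624.6 -259.5] sz [64. 60.] ang 31 | top c [ 624.7 -260.1] [17. 21.] 29
side wood px [330 357] n 1305 ztop 0.096 zpl 0.066 rect c [ 453.9 -252.6] sz [95. 92.] ang 87 | top c [ 453.9 -254.2] [24. 24.] 82
side jar px [206 250] n 236 ztop 0.050 zpl 0.047 rect c [453.6 233.9] sz [ 9. 57.] ang 61 | top c [453.6 233.9] [ 9. 57.] 61
side jar px [240 282] n 981 ztop 0.056 zpl 0.054 rect c [452.2  80.4] sz [90. 86.] ang 63 | top c [452.2  80.4] [90. 86.] 63
side jar px [385 332] n 278 ztop 0.052 zpl 0.049 rect c [ 610.4 -270.2] sz [20. 55.] ang 39 | top c [ 610.4 -270.2] [20. 55.] 39
side jar px [328 377] n 516 ztop 0.049 zpl 0.046 rect c [ 429.5 -271.1] sz [ 58. 115.] ang 40 | top c [ 429.5 -271.1] [ 58. 115.] 40
[ 0.03995529 -0.02324636 -0.16544219]
```

View pics/crop9.png

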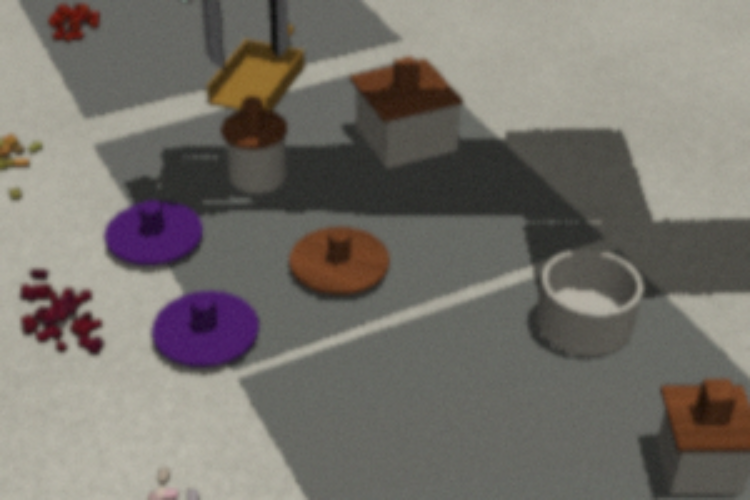

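Three are seated. For the large round lid there are three candidates in this crop: brown (340,260) and purple (152,230) and (205,325). The brown one is meant, since purple is excluded.

```bash
python3 -m pendant '[{"twist":[0,0,0],"translation":[0,-0.6,-4],"grip":110},{"twist":[0,0,0],"translation":[0,-1.2,-8],"grip":110},{"twist":[0,0,0],"translation":[1,-1.8,-12.5],"grip":110},{"twist":[0,0,0],"translation":[3,-2.3,-16.5],"grip":110},{"twist":[0,0,0],"translation":[4.5,-2.3,-16.5],"grip":110},{"twist":[0,0,0],"translation":[4.5,-2.3,-16.5],"grip":110},{"twist":[0,0,0],"translation":[4.5,-2.3,-16.5],"grip":110},{"twist":[0,0,0],"translation":[4.5,-2.3,-16.5],"grip":110},{"twist":[0,0,0],"translation":[4.5,-2.3,-16.5],"grip":110},{"twist":[0,0,0],"translation":[4.5,-2.3,-16.5],"grip":110}]'
python3 - <<'E'
from m import *
s=read_state();c=capture('wrist');save('w10',c['img'])
print(s['ee_pos'],R.from_euler('xyz',s['eef_rot']).as_matrix().round(4));measure('w',c,s)
E
```

```text
clock: 19.65
ee_pos: [0.6158, -0.089, 0.111]
eef_rot: [1.216, 1.56, -0.417]
contact_force: [-0.1, 0.4, 0.3]
finger_gap: 0.0537
[ 0.61581106 -0.08902062  0.1110361 ] [[ 0.0099  0.998  -0.0617]
 [-0.0044 -0.0616 -0.9981]
 [-0.9999  0.0102  0.0038]]
w wood px [293 257] n 493 ztop 0.045 zpl 0.014 rect c [596.1 -98.7] sz [19. 43.] ang 51 | top c [606.  -90.3] [ 5. 11.] 26
w jar px [84 45] n 8765 ztop 0.056 zpl 0.054 rect c [447.2  76.4] sz [70. 89.] ang 72 | top c [447.2  76.4] [70. 89.] 72
w jar px [341 411] n 1799 ztop 0.058 zpl 0.055 rect c [ 625.  -230.6] sz [55. 22.] ang 2 | top c [ 625.  -230.6] [55. 22.] 2
```

View pics/w10.png

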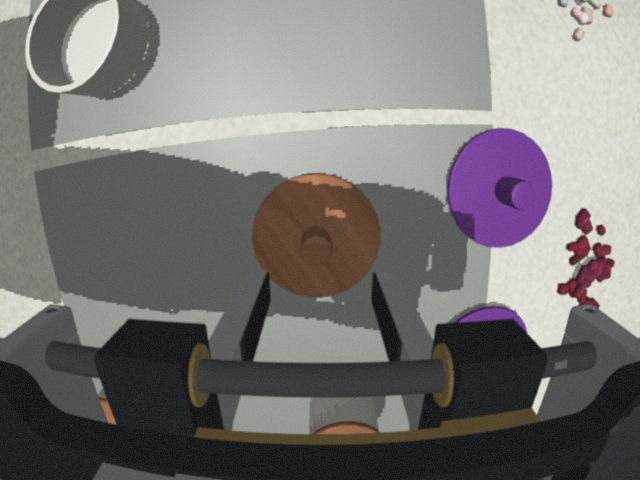

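Brown lid between the jaws at (316,240), slightly left; small correction and grip.

```bash
python3 -m pendant '[{"twist":[0,0.25,-0.55],"translation":[2.5,-0.3,-0.2],"grip":110},{"twist":[0,0.25,-0.55],"translation":[5,-0.3,-0.2],"grip":110},{"twist":[0,0.25,-0.55],"translation":[7.2,-0.3,-0.2],"grip":110},{"twist":[0,0.25,-0.55],"translation":[7.7,-0.3,-0.2],"grip":110},{"twist":[0,0.25,-0.55],"translation":[7.7,-0.3,-0.2],"grip":180},{"twist":[0,0.25,-0.55],"translation":[7.7,-0.3,-0.2],"grip":230},{"twist":[0,0.25,-0.55],"translation":[7.7,-0.3,-0.2],"grip":230},{"twist":[0,0.25,-0.55],"translation":[7.7,-0.3,-0.2],"grip":230},{"twist":[0,0.25,-0.55],"translation":[7.7,-0.3,-0.2],"grip":230},{"twist":[0,0.25,-0.55],"translation":[7.7,-0.3,-0.2],"grip":230}]' 20
python3 - <<'E'
from m import *
s=read_state()
M=R.from_euler('xyz',s['eef_rot']).as_matrix()
print(s['ee_pos'],M.round(4),s['finger_gap'],s['contact_force'])
print(M.T@(np.array([.4515,.0835,.12])-s['ee_pos']))
E
```

```text
clock: 20.95
ee_pos: [0.6139, -0.0871, 0.0345]
eef_rot: [1.973, 1.57, 0.34]
contact_force: [-1.2, 0.8, 6.0]
finger_gap: 0.0217
[ 0.61389516 -0.08713791  0.03445667] [[ 1.200e-03  9.981e-01 -6.150e-02]
 [ 4.000e-04 -6.150e-02 -9.981e-01]
 [-1.000e+00  1.200e-03 -5.000e-04]] 0.021732234886826223 [-1.19354289  0.84102531  5.99021775]
[-0.08566347 -0.17249003 -0.16036242]
```

```bash
python3 -m pendant '[{"twist":[0,0,0],"translation":[-4,0,0],"grip":230},{"twist":[0,0,0],"translation":[-9,-1,-0.9],"grip":230},{"twist":[0,0,0],"translation":[-10,-5,-4.6],"grip":230},{"twist":[0,0,0],"translation":[-10,-9,-8.4],"grip":230},{"twist":[0,0,0],"translation":[-10,-13,-12.1],"grip":230},{"twist":[0,0,0],"translation":[-10,-16,-14.9],"grip":230},{"twist":[0,0,0],"translation":[-9,-17.25,-16],"grip":230},{"twist":[0,0,0],"translation":[-8,-17.25,-16],"grip":230},{"twist":[0,0,0],"translation":[-8,-17.25,-16],"grip":230},{"twist":[0,0,0],"translation":[-8,-17.25,-16],"grip":230}]'
python3 - <<'E'
from m import *
s=read_state()
M=R.from_euler('xyz',s['eef_rot']).as_matrix()
print(s['ee_pos'],M.round(4),s['finger_gap'])
for n in('scene','side'):
    c=capture(n);measure(n,c);save('p11'+n,c['img'])
c=capture('wrist');save('w11',c['img']);measure('w',c,s)
E
```

```text
clock: 22.2
ee_pos: [0.4521, 0.0825, 0.1142]
eef_rot: [1.977, 1.57, 0.344]
contact_force: [0.3, -0.3, 0.0]
finger_gap: 0.0217
[0.45209655 0.08245713 0.11417234] [[ 9.00e-04  9.98e-01 -6.26e-02]
 [ 3.00e-04 -6.26e-02 -9.98e-01]
 [-1.00e+00  9.00e-04 -4.00e-04]] 0.021693439045025853
scene wood px [342 156] n 623 ztop 0.095 zpl 0.065 rect c [ 458.  -247.3] sz [93. 89.] ang 86 | top c [ 457.6 -245.5] [15. 26.] 71
scene wood px [281 171] n 314 ztop 0.095 zpl 0.066 rect c [ 630.  -249.9] sz [62. 62.] ang 73 | top c [ 629.3 -248. ] [15. 14.] 41
scene wood px [419 222] n 670 ztop 0.121 zpl 0.093 rect c [459.3  90.6] sz [82. 92.] ang 48 | top c [452.1  87.9] [22. 10.] 22
scene wood px [464 287] n 837 ztop 0.091 zpl 0.060 rect c [467.9 261.7] sz [67. 65.] ang 64 | top c [468.7 262.2] [21. 22.] 67
scene jar px [343 171] n 556 ztop 0.054 zpl 0.051 rect c [ 476.6 -227.2] sz [ 60. 116.] ang 42 | top c [ 476.6 -227.2] [ 60. 116.] 42
scene jar px [282 186] n 317 ztop 0.054 zpl 0.051 rect c [ 634.6 -231.1] sz [21. 56.] ang 75 | top c [ 634.6 -231.1] [21. 56.] 75
scene jar px [414 245] n 793 ztop 0.05
[... 897 characters left out ...]
49 rect c [ 608.  -269.7] sz [18. 53.] ang 33 | top c [ 608.  -269.7] [18. 53.] 33
side jar px [329 377] n 502 ztop 0.050 zpl 0.046 rect c [ 430.5 -272.2] sz [ 59. 114.] ang 43 | top c [ 430.5 -272.2] [ 59. 114.] 43
w wood px [332 329] n 479 ztop 0.125 zpl 0.094 rect c [456.9  49. ] sz [16. 22.] ang 21 | top c [457.1  78.8] [13.  6.] 63
w wood px [314 319] n 82 ztop 0.125 zpl 0.094 rect c [444.6  59.2] sz [ 2. 10.] ang 57 | top c [447.5  76.4] [7. 7.] 11
w jar px [308  28] n 825 ztop 0.039 zpl 0.036 rect c [450.3 234.4] sz [ 7. 59.] ang 64 | top c [450.3 234.4] [ 7. 59.] 64
w jar px [316 189] n 827 ztop 0.056 zpl 0.054 rect c [448.5 124. ] sz [54.  9.] ang 2 | top c [448.5 124. ] [54.  9.] 2
```

View pics/p11scene.png

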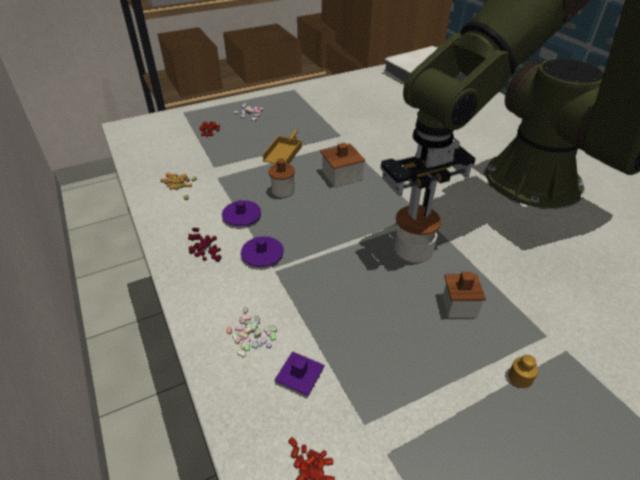

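Lid over the large round jar at (415,240), centred within about 3 mm. Lower and release.

```bash
python3 -m pendant '[{"twist":[0,0,0],"translation":[1.2,-0.1,-0.1],"grip":230},{"twist":[0,0,0],"translation":[2.1,-0.1,-0.1],"grip":230},{"twist":[0,0,0],"translation":[2.8,-0.1,-0.1],"grip":230},{"twist":[0,0,0],"translation":[3.2,-0.1,-0.1],"grip":230},{"twist":[0,0,0],"translation":[3.2,-0.1,-0.1],"grip":230},{"twist":[0,0,0],"translation":[3.2,-0.1,-0.1],"grip":190},{"twist":[0,0,0],"translation":[3.2,-0.1,-0.1],"grip":130},{"twist":[0,0,0],"translation":[3.2,-0.1,-0.1],"grip":110},{"twist":[0,0,0],"translation":[1.2,-0.1,-0.1],"grip":110},{"twist":[0,0,0],"translation":[-3.5,-0.1,-0.1],"grip":110}]'
python3 -m pendant '[{"twist":[0,0,0],"translation":[-3,0,0],"grip":110},{"twist":[0,0,0],"translation":[-7,0,0],"grip":110},{"twist":[0,0,0],"translation":[-11,0,0],"grip":110},{"twist":[0,0,0],"translation":[-15,0,0],"grip":110},{"twist":[0,0,0],"translation":[-15,0,0],"grip":110},{"twist":[0,0,0],"translation":[-15,0,0],"grip":110},{"twist":[0,0,0],"translation":[-15,0,0],"grip":110},{"twist":[0,0,0],"translation":[-15,0,0],"grip":110},{"twist":[0,0,0],"translation":[-15,0,0],"grip":110},{"twist":[0,0,0],"translation":[-15,0,0],"grip":110}]'
python3 - <<'E'
from m import *
s=read_state()
for n in('scene','side'):
    c=capture(n);measure(n,c);save('p12'+n,c['img'])
    print([find_in(t,n)[:1] for t in('weight_mid','scoop_mid')])
c=capture('wrist');save('w12',c['img']);measure('w',c,s)
E
```

```text
clock: 23.6
ee_pos: [0.45, 0.0837, 0.149]
eef_rot: [-1.536, 1.569, 3.114]
contact_force: [0.6, 0.2, -0.2]
finger_gap: 0.0534
clock: 24.85
ee_pos: [0.4503, 0.0837, 0.2989]
eef_rot: [-1.533, 1.568, 3.117]
contact_force: [0.1, -1.1, -0.2]
finger_gap: 0.0533
scene wood px [342 156] n 619 ztop 0.094 zpl 0.066 rect c [ 458.2 -246.2] sz [91. 89.] ang 86 | top c [ 457.  -246.6] [22. 17.] 4
scene wood px [281 171] n 315 ztop 0.095 zpl 0.066 rect c [ 629.9 -248.5] sz [62. 63.] ang 74 | top c [ 630.4 -248.4] [10. 13.] 64
scene wood px [417 232] n 816 ztop 0.090 zpl 0.060 rect c [454.9  87.2] sz [90. 92.] ang 37 | top c [454.7  86.7] [17. 20.] 46
scene wood px [464 286] n 818 ztop 0.091 zpl 0.060 rect c [467.8 261.8] sz [66. 66.] ang 64 | top c [468.1 262.6] [22. 23.] 63
scene jar px [343 171] n 549 ztop 0.055 zpl 0.052 rect c [ 475.5 -227.2] sz [ 57. 116.] ang 43 | top c [ 475.5 -227.2] [ 57. 116.] 43
scene jar px [282 186] n 316 ztop 0.053 zpl 0.051 rect c [ 635.2 -231.9] sz [23. 56.] ang 71 | top c [ 635.2 -231.9] [23. 56.] 71
scene jar px [413 250] n 468 ztop 0.047 zpl 0.044 rect c [474.  10
[... 1112 characters left out ...]
 rect c [ 609.4 -271.9] sz [18. 55.] ang 41 | top c [ 609.4 -271.9] [18. 55.] 41
side jar px [328 377] n 514 ztop 0.050 zpl 0.047 rect c [ 431.3 -270.7] sz [ 60. 115.] ang 41 | top c [ 431.3 -270.7] [ 60. 115.] 41
[[{'bbox': [168.7, 204.7, 182.6, 222.9], 'score': 0.75}], [{'bbox': [398.6, 372.3, 436.9, 437.7], 'score': 0.58}]]
w wood px [324  47] n 2141 ztop 0.092 zpl 0.061 rect c [464.1 260.7] sz [64. 64.] ang 64 | top c [464.2 261.5] [22. 22.] 61
w jar px [597 159] n 186 ztop 0.016 zpl 0.014 rect c [863.6 132.2] sz [39. 25.] ang 46 | top c [863.6 132.2] [39. 25.] 46
w jar px [336 403] n 747 ztop 0.059 zpl 0.056 rect c [ 454.9 -205. ] sz [ 4. 83.] ang 86 | top c [ 454.9 -205. ] [ 4. 83.] 86
```

View pics/p12scene.png

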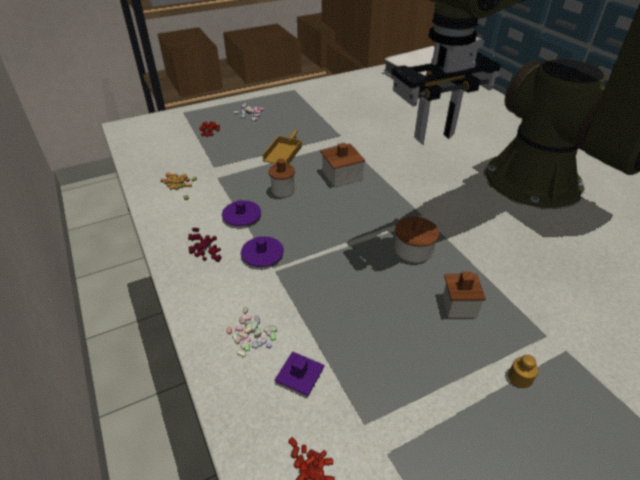

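View pics/p12side.png

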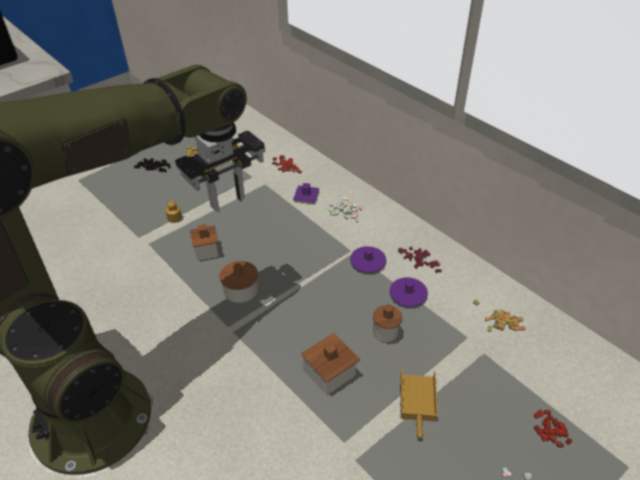

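Both views show all four lids flat on their jars, with plates 5 to 6 mm above the rims (z 0.060 and 0.066) and offsets of about 4 mm or less. The weight and scoop are unmoved and the gripper is clear.

```bash
python3 -c "
from station import *
print(close_job())"
```

```text
the job is handed in; nothing more can be done
None
```

I put each of the four wooden lids on its matching jar, released them, raised the arm clear and handed the job in at about 25 s of the 112 s allowed. No verdict was reported.

- **Seating:** in the last checks all four lids lie flat. Their plate tops measure 0.060–0.061 m on the 55 mm jars and 0.066–0.067 m on the 60 mm jars, as expected for seated lids.
- **Centring and squaring:** each lid is within about 4 mm of where I measured its jar before covering it. The two square lids are parallel to their jars to within about 2°.
- **Bystanders:** the weight and the scoop show at the same pixels as at the start, to within a few pixels. I did not touch any of the purple look-alikes.
- **Disagreement:** the scene and side cameras differed by 6–10 mm in y on the same objects. I used the wrist camera to settle absolute positions and compared each lid with its jar in the same camera's view.

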